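Third hand for rehanging a cupboard door: hold the cup hinge flush in its bore

TASK

The small cupboard door lies face down on foam strips; put the loose cup hinge into the door's empty round bore the same way round as the hinge already fitted beside it, square to the door edge and with its flange flush on the door. Then keep it pressed down with a steady push of about 12 newtons so that I can drive its screws: hold it so for at least four seconds and finish while still holding and pressing it; never lean on the door with more than about 20 newtons, and leave everything else on the worktop where it is.

Things in the scene. Friction and masses are not known exactly. Their poses are not given: they have to be found in the camera images.
- hinge: loose steel cup hinge, about 0.1 kg, standing on its cup, arm upright. Origin: centre of the cup's underside; z up the cup axis, y along the flange wings, x to the side where the wings lie. Cup 35 mm across, 11.5 mm deep below the flange, bevelled foot (28 mm across at the bottom, full from 3.5 mm up). Arm: upright bar on the cup axis, 12 mm in x, 16 mm in y, from z 14.5 to 67.5 mm
- hinge_flange: flange of the loose hinge, fixed to it, same origin and axes as the hinge; it bears on the door. 3 mm thick (z 11.5 to 14.5 mm): a disc 44 mm across plus two wings with screw holes, 62 mm overall along y, their line 9.5 mm off the cup axis to +x
- hinge_seat (a point): point of the loose hinge on the cup axis at the underside of the flange, 11.5 mm above the hinge's origin
- hinge_grip (a point): point on the loose hinge's upright arm, on the cup axis, 50 mm above the hinge's origin: a good place for the TCP, tool straight down, fingers closing along the hinge's y across 16 mm. On the arm's +x face two brass-coloured screw heads stand 1 mm proud
- hinge_screws (a point): point of the loose hinge half-way between its two screw holes, 9.5 mm from the cup axis towards the hinge's +x
- door: cupboard door 140 x 320 x 18 mm, grey front down, white inside up, top 38 mm above the worktop. Origin: centre of its underside; x across, y along. Hinge edge: the long edge at x = -70 mm, next to the robot. Two bores 24 mm in from it at y = +100 mm (empty) and -100 mm (holds a fitted hinge of the same kind, 56 mm tall above the door). It cannot slide or turn, only sink into its foam strips
- bore (a point): centre of the mouth of the empty bore, 38 mm across and 12.5 mm deep, at the door's top face; same axes as the door. The hinge belongs here with its x along the door's x (wings on the side away from the hinge edge, screw holes over two small dark pilot holes). Wall cupboards hang over the worktop beyond x = 0.56 m, their underside 0.46 m up: carry the hinge along in front of them
- foam_give (a joint): how far the door has sunk into the foam, m: 0 at rest, 2.5 N per mm of sinking (12 N sink it 4.8 mm), straight down, at most 14 mm
- screw_dish: small white dish of screws, 70 mm across, 18 mm high, origin under its centre; leave alone
- screwdriver: screwdriver with a red handle, 190 mm long, lying behind the door; leave alone
- keys: bunch of keys, 104 x 115 x 8 mm, lying flat; leave alone
- mug: green mug, 94 mm high, behind the door; leave alone
- salt_shaker: salt shaker, 44 mm across, 90 mm high, right of the toaster; leave alone

How it is judged (in metres and radians):
On the way, in this order (a step that is already met when the one before it is completed fails the run):
1. the hinge is picked up, its cup at least 35 mm above the worktop (height (world z) of hinge above 0.035 m and contact force between the fingers and hinge above 1 N), for 0.2 s.
2. the hinge sits flush and square in the bore, the right way round, and is pressed on the door with 8 to 16 N for 3 s on end (horizontal distance between hinge_seat and bore below 0.003 m and z of hinge_seat in the frame of bore below 0.002 m and angle between hinge's own z axis and vertical below 0.06 rad and angle between the y axis of hinge and the y axis of door, either way round below 0.09 rad and x of hinge_screws in the frame of bore above 0.004 m and contact force between hinge_flange and door between 8 and 16 N and contact force between the fingers and hinge above 1 N), for 3 s.
At the end, for the whole second after the job is handed in: Hinge cup within 3 mm of the bore centre, flange underside at most 2 mm above the door, upright within 0.06 rad, wings parallel to the hinge edge within 0.09 rad and on its far side; the gripper still holds it, at rest, flange pressed on the door with 8 to 16 N (all of step 2 and linear speed of hinge below 0.01 m/s); the arm keeps its last pose, push and grip.
It fails at once if the door is pushed down with more than 22 N (8.8 mm into the foam) (value of joint foam_give above 0.0088 m).
It fails at once if the dish of screws, the screwdriver, the keys, the mug or the salt shaker is moved by more than 20 mm (distance of any of screw_dish, screwdriver, keys, mug, salt_shaker from where it was at the start of the episode above 0.02 m).
It also fails if it takes over 54 s, if anything falls off the work surface, if the arm or the gripper's body presses on something with over 40 N, if the wrist force passes 120 N, or if a joint passes its speed limit or range.

ROBOT

A 6-joint arm with a two-finger parallel gripper is mounted at the origin on a cart in front of the work surface, level with it; the furniture and walls round the work are solid. World frame = base frame: x ahead of the robot, y to its left, z up, the work surface at z = 0. Lengths are in mm, angles in rad, forces in N, time in s.
With the tool pointing down it reaches from about 350 to 975 mm from the base axis. Payload 7.1 kg.
Tool frame: the origin (TCP) lies between the finger pads, 19 mm behind the fingertips; this is the grasp point; z points along the fingers, y is the line along which they close (so a half turn about z gives the same grasp; the last joint's range is limited). The gripper opens to 88 mm and grips with 3 to 60 N. Pads are 20 mm wide; open, the fingers measure 115 mm over their backs; the gripper's body (75 mm by 178 mm) begins 61 mm behind the grasp point.
Start: joints at [-1.237, 0.423, 1.63, -0, 1.089, -0.019], TCP at [215.971, -586.482, 241.375] pointing down, gripper open.
Joint ranges: [-3, 3], [-0.9, 2.11], [0.09, 2.58], [-1.31, 4.45], [0.11, 2.69], [-2.54, 2.54]. Speed limits (rad/s): [2.39, 2.39, 3.01, 3.14, 3.14, 3.14].

INTERFACE

Orientations are given as a rotation vector (axis times angle).
In Python, from workcell import get_obs, get_image, camera_model, close_job, look_for, outline_of, pinpoint gives the robot as it stands.
- The arm moves only by the shell command python3 -m jog 'ROWS'. ROWS is text: rows parted by semicolons, each of 7 numbers parted by spaces: the shift along the tool's x, y, z as a fraction of full scale, then the turn, a rotation vector about the tool's x, y, z as a fraction of full scale, then the closure, from -1 (fully open) to 1 (shut). A call has 1 to 8 rows; each row is the pose to reach, as a shift and turn from the pose commanded when the call began, along the tool's axes at that moment; what a row does not reach only later rows make up. Full scale, the value 1, is 0.2 m for a shift and 30 degrees for a turn. A row lasts 1/10 s, in which the tool goes at most 50 mm and 8.59 degrees, less where a joint would pass 70% of its speed; a pose out of reach is approached as far as the arm can. A call with a number of a shift or a turn outside -1 to 1 is refused whole. A call with a gripper value outside its range is refused whole. The fingers move at their own pace and stop on an object; the grip force is fixed at half the most. Time passes only in rows, so rows that repeat a pose let the fingers close. It gives the time, the measured TCP pose, the force, the opening and the grip force at its end, in the units of the state.
- get_obs(): the state, without advancing time (a new reading comes with each control period).
- get_image(name): name is "scene" or "top" or "wrist"; returns the picture (420x560x3 uint8, red, green, blue); there is no depth.
- camera_model(name): a dict with "fx", "fy", "cx", "cy" (pixels), "dist_coeffs" ([k1, k2, p1, p2, k3] as OpenCV has them; the pictures are not rectified), "origin" and "orientation" of the camera in the world; the wrist camera has in their place "tool_from_camera" (4x4, takes a point from camera to tool coordinates, whose origin is the TCP and whose axes are the flange's). Camera axes: x right, y down, z forward; pixel columns grow to the right and rows downward; lengths in mm; the calibration is good to about 2 mm. A picture is of the moment at which its call begins: read the wrist's pose just before it. camera_model takes no time and is no camera call.
- close_job(): hands the job in; it is judged then, once.
Trained networks look in the newest picture that a camera, given by its name, has taken for a name from the list of things; names that differ only in an ending like _2 or _b are one class to them, and where a whole thing is asked for, a point or a joint stands for the part that bears it (a point fixed in the world has none). Each returns a list of dicts, best first, with "confidence" (0 to 1); they miss things now and then, are a little off and sometimes report something else, mostly with a low value. They report only what shows in the picture. A call takes as long as a camera call.
- look_for(target, camera): "xyz" ([x, y, z] in mm, in the coordinates of the camera as it stood for that picture, good to about 4 mm: the middle of the surface that is visible of it).
- outline_of(target, camera): "mask" (420x560 bool, what is visible of it).
- pinpoint(target, camera): "xyz" ([x, y, z] in mm, in the coordinates of the camera as it stood for that picture, good to about 4 mm: a listed point, or the origin of a listed thing).
The state is a dict: "t": time; "qpos": joint angles; "qvel": joint speeds; "joint_torque": joint torques, N m; "ee_pos": TCP position; "orientation": TCP orientation; "ft_force": force on the tool from outside, world axes, zero at the start; "moment": the same for the moment, N m; "width": finger opening in mm; "grasp_force": force on a finger pad.
Only numpy, scipy, OpenCV 4.12 (cv2) and the standard library are available. Lean on these libraries where they do the work, as an engineer would, in place of code of your own. Each camera call takes 0.05 s, during which the arm holds its last target. There are 200 camera calls.

## Working session

There is one attempt and no reset: what is moved stays moved. The work goes in short steps, Python scripts to look and compute and a shell command to move; the robot and the scene stay as the last step left them, time stands still between calls to the robot, and variables do not carry over. Pictures are saved under pics/ and viewed, at most 10 in all, crops included, and the job is handed in when it is done.

```bash
mkdir -p pics; cat > h.py <<'E'
import numpy as np, cv2
from scipy.spatial.transform import Rotation as R
from workcell import *
def campose(cam):
    m=camera_model(cam)
    if cam=="wrist":
        o=get_obs(); T=np.eye(4); T[:3,:3]=R.from_rotvec(o["orientation"]).as_matrix(); T[:3,3]=o["ee_pos"]
        return m,T@np.array(m["tool_from_camera"])
    T=np.eye(4); T[:3,3]=m["origin"]; q=np.array(m["orientation"])
    T[:3,:3]=q if q.shape==(3,3) else R.from_rotvec(q).as_matrix()
    return m,T
def snap(cam,name=None):
    m,T=campose(cam); im=get_image(cam)
    if name: cv2.imwrite("pics/"+name,im[:,:,::-1])
    return im,m,T
def w(T,p): return T[:3,:3]@np.array(p)+T[:3,3]
def K(m): return np.array([[m["fx"],0,m["cx"]],[0,m["fy"],m["cy"]],[0,0,1.]])
def onz(m,T,uv,z):
    p=cv2.undistortPoints(np.array(uv,float).reshape(-1,1,2),K(m),np.array(m["dist_coeffs"]))[:,0]
    d=np.c_[p,np.ones(len(p))]@T[:3,:3].T
    return T[:3,3]+d*((z-T[2,3])/d[:,2])[:,None]
def proj(m,T,P):
    Ti=np.linalg.inv(T)
    return cv2.projectPoints(np.array(P,float).reshape(-1,3),cv2.Rodrigues(Ti[:3,:3])[0],Ti[:3,3],K(m),np.array(m["dist_coeffs"]))[0][:,0]
E
python3 - <<'E'
from h import *
np.set_printoptions(precision=1,suppress=True)
print(camera_model("wrist")); print(camera_model("top")["orientation"])
ims=[]
for c in ("scene","top","wrist"):
    im,m,T=snap(c,c+"0.png"); ims.append(im)
    print(c,T[:3,3],T[:3,2])
    for t in ("hinge","hinge_grip","hinge_screws","bore","door","keys","mug","salt_shaker","screw_dish","screwdriver"):
        r=pinpoint(t,c)
        print(" ",t,[(round(x["confidence"],2),w(T,x["xyz"])) for x in r[:2]])
E
```

```text
{'fx': 348.6576359663645, 'fy': 348.6576359663645, 'cx': 280.5902329628354, 'cy': 207.19996685080318, 'dist_coeffs': array([-0.,  0.,  0.,  0.,  0.]), 'tool_from_camera': array([[  -0. ,   -1. ,   -0.3,   70.5],
       [   1. ,   -0. ,    0. ,   -0.7],
       [  -0. ,   -0.3,    1. , -143.6],
       [   0. ,    0. ,    0. ,    1. ]])}
[-2.2  2.1 -0.1]
scene [-38.6 639.3 971. ] [ 0.5 -0.5 -0.7]
  hinge [(0.55, array([654.1, 206. ,  -4.1])), (0.51, array([ 436.9, -354.4,    0.4]))]
  hinge_grip [(0.57, array([ 436.5, -351.7,   46.6]))]
  hinge_screws [(0.72, array([ 442.9, -356.4,   13.6]))]
  bore [(0.8, array([437.8, 208.9,  40. ]))]
  door [(0.9, array([486.5, 112.2,  18.8]))]
  keys [(0.68, array([ 619.3, -213.5,   -1.7]))]
  mug [(0.69, array([743.2, 306.5,   0.9]))]
  salt_shaker []
  screw_dish [(0.56, array([ 441.5, -149.7,    2.8]))]
  screwdriver [(0.83, array([657.3, 204.3,  -3. ]))]
top [ 419.3  -46.  1269.9] [ 0.1  0.  -1. ]
  hinge [(0.7, array([ 436.1, -354.9,   -5. ]))]
  hinge_grip []
  hinge_screws [(0.73, array([ 439. , -354.9,   12.4]))]
  bore [(0.86, array([436.9, 208.4,  36.4]))]
  door [(0.7, array([483.3, 112.5,  21. ]))]
  keys [(0.6, array([ 619.6, -213.9,   -3. ]))]
  mug [(0.19, array([ 432.8, -355.3,    9.8]))]
  salt_shaker []
  screw_dish [(0.72, array([ 439.2, -147.5,    1.3]))]
  screwdriver [(0.43, array([650.5, 203.6,  -3. ]))]
wrist [ 281.9 -561.5  385. ] [-0.2 -0.1 -1. ]
  hinge []
  hinge_grip []
  hinge_screws []
  bore []
  door []
  keys []
  mug []
  salt_shaker []
  screw_dish []
  screwdriver []
```

View pics/top0.png

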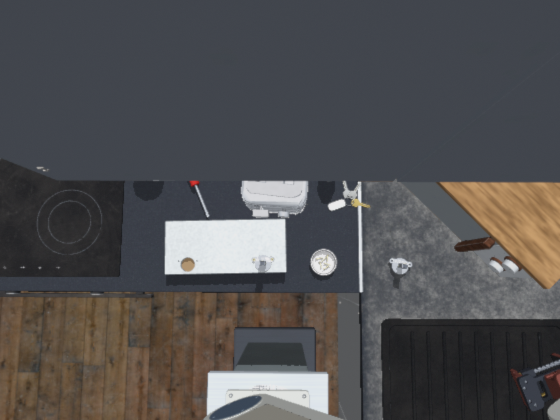

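View pics/scene0.png

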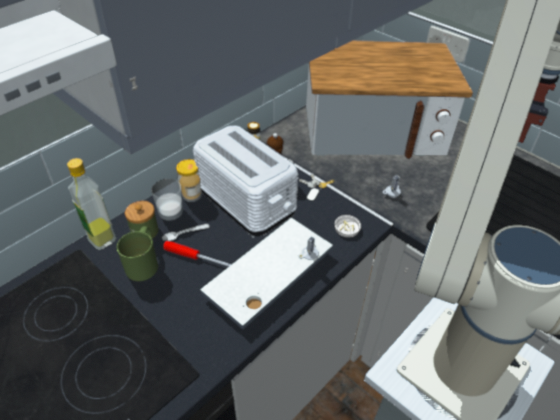

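The top view shows the loose hinge at about (400,266), the fitted hinge at (263,262), the empty bore at (188,265) and the dish at (323,263). The scene view agrees, with the loose hinge at (393,187). The networks' heights are plausible: bore 36–40 mm, hinge near 0. Next I'll bring the wrist camera over the hinge.

```bash
cat >> h.py <<'E'
def togo(pos,yaw=None):
    "units for jog: pos world mm, yaw of tool x in world (tool straight down)"
    o=get_obs(); Rm=R.from_rotvec(o["orientation"]).as_matrix()
    s=Rm.T@(np.array(pos)-o["ee_pos"])/200
    tgt=Rm if yaw is None else np.array([[np.cos(yaw),np.sin(yaw),0],[np.sin(yaw),-np.cos(yaw),0],[0,0,-1.]])
    r=R.from_matrix(Rm.T@tgt).as_rotvec()/np.radians(30)
    print("t",round(o["t"],2),"yaw",np.arctan2(Rm[1,0],Rm[0,0]),"pos",o["ee_pos"],"shift",s.round(4),"turn",r.round(4))
E
python3 -c "
from h import *
togo([437,-354,235],0)"
```

```text
t 1.65 yaw 0.35278185151273456 pos [ 215.95706672 -586.45800654  241.36186838] shift [ 1.4387 -0.7088  0.0318] turn [-1.000e-04  0.000e+00  6.738e-01]
```

```bash
python3 -m jog '0.25 -0.12 0 0 0 0.2 -1;0.5 -0.25 0 0 0 0.4 -1;0.72 -0.36 0.01 0 0 0.6 -1;0.94 -0.47 0.02 0 0 0.674 -1;0.94 -0.47 0.02 0 0 0.674 -1;0.94 -0.47 0.02 0 0 0.674 -1'
python3 -c "
from h import *
togo([437,-354,235],0)"
```

```text
t: 2.25
ee_pos: [361.0, -432.2, 237.5]
orientation: [3.141, 0.006, -0.0]
ft_force: [-1.0, -0.7, 0.6]
width: 88.1
grasp_force: 0.0
t 2.25 yaw 0.0036334045485086628 pos [ 360.97718509 -432.23577387  237.4764445 ] shift [ 0.3815 -0.3898  0.0123] turn [0.0002 0.0001 0.0069]
```

```bash
python3 - <<'E'
from h import *
np.set_printoptions(precision=1,suppress=True)
im,m,T=snap("wrist","w1.png")
for t in ("hinge","hinge_grip","hinge_screws","hinge_seat"):
    print(t,[(round(x["confidence"],2),w(T,x["xyz"])) for x in pinpoint(t,"wrist")[:2]])
E
python3 -m jog '0.12 -0.12 0 0 0 0 -1;0.25 -0.28 0.01 0 0 0 -1;0.35 -0.39 0.01 0 0 0 -1;0.35 -0.39 0.01 0 0 0 -1;0.35 -0.39 0.01 0 0 0 -1'
python3 - <<'E'
from h import *
np.set_printoptions(precision=1,suppress=True)
im,m,T=snap("wrist","w2.png")
for t in ("hinge","hinge_grip","hinge_screws","hinge_seat"):
    print(t,[(round(x["confidence"],2),w(T,x["xyz"])) for x in pinpoint(t,"wrist")[:2]])
a=cv2.imread("pics/w1.png"); b=cv2.imread("pics/w2.png")
cv2.imwrite("pics/w12.png",cv2.resize(np.vstack([a,b])[:,:],(400,600)))
E
```

```text
hinge [(0.67, array([ 433.4, -354.3,    3.4]))]
hinge_grip [(0.91, array([ 434.3, -355.1,   54.8]))]
hinge_screws [(0.72, array([ 441.5, -356.4,   16.3])), (0.58, array([ 442.7, -149.6,    3.9]))]
hinge_seat [(0.69, array([ 425.4, -350.8,    8.1]))]
t: 3.0
ee_pos: [429.6, -356.0, 235.4]
orientation: [3.141, 0.0, -0.0]
ft_force: [-0.4, -0.3, -1.1]
width: 87.7
grasp_force: 0.0
hinge [(0.58, array([ 430.8, -355.5,   -0.2]))]
hinge_grip [(0.61, array([ 436.5, -353.8,   52.7]))]
hinge_screws [(0.73, array([ 437.9, -354.5,   14.1]))]
hinge_seat [(0.58, array([ 426.4, -349.4,   10.2]))]
```

View pics/w2.png

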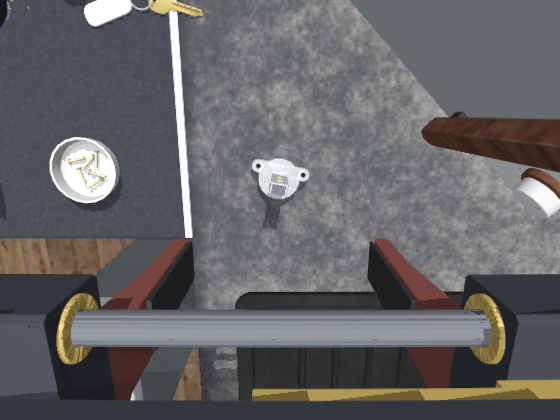

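The hinge is at about (279,180), with wing holes near (258,166) and (303,174). Its +x points away from the robot, slightly turned. I'll zoom in for accuracy.

```bash
python3 - <<'E'
from h import *
np.set_printoptions(precision=3,suppress=True)
m,T=campose("wrist"); im=cv2.imread("pics/w2.png")
h=onz(m,T,[[258.5,166],[303,174.5]],14.5); print(h, np.linalg.norm(h[0]-h[1]))
d=h[0]-h[1]; yaw=np.arctan2(-d[0],d[1]); c=h.mean(0); x=np.array([np.cos(yaw),np.sin(yaw)])
print("yaw",yaw,"axis",c[:2]-9.5*x)
c=cv2.resize(im[145:215,235:325],None,fx=8,fy=8,interpolation=cv2.INTER_CUBIC); cv2.imwrite("pics/c2.png",c)
E
```

```text
[[ 446.262 -332.703   14.5  ]
 [ 437.136 -379.531   14.5  ]] 47.708760697847076
yaw -0.1924857952645071 axis [ 432.375 -354.299]
```

View pics/c2.png

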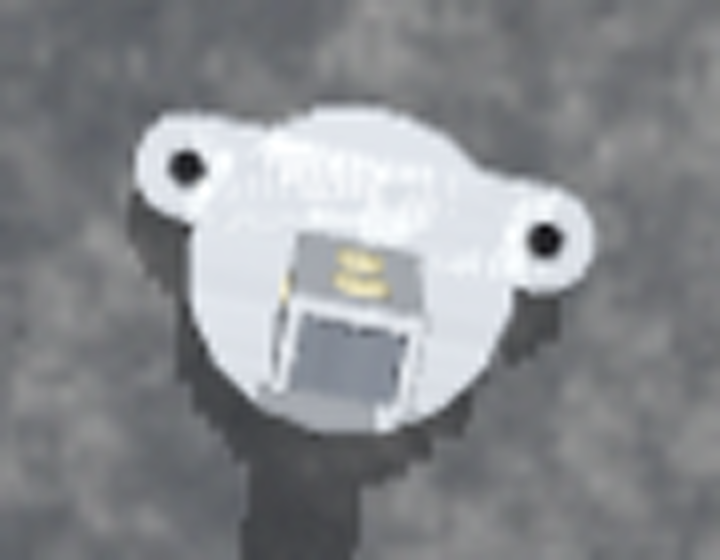

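```bash
python3 - <<'E'
from h import *
np.set_printoptions(precision=3,suppress=True)
m,T=campose("wrist")
uv=np.array([[186,167],[545,240],[350,360],[352,268]])/8+[235-.44,145-.44]
h=onz(m,T,uv[:2],14.5); d=h[0]-h[1]; yaw=np.arctan2(-d[0],d[1]); c=h.mean(0); x=np.array([np.cos(yaw),np.sin(yaw)])
print("yaw",yaw,"axis",c[:2]-9.5*x); print(onz(m,T,uv[2:3],67.5),onz(m,T,uv[3:],14.5))
# two-view height check with w1 pose not stored: use pinpoint heights
togo([434,-354,120],yaw)
E
```

```text
yaw -0.2044170366919551 axis [ 432.664 -353.666]
[[ 432.359 -353.747   67.5  ]] [[ 433.388 -353.705   14.5  ]]
t 3.25 yaw -0.0018214544128062114 pos [ 429.156 -356.297  235.354] shift [ 0.024 -0.012  0.577] turn [0.    0.    0.387]
```

```bash
python3 -m jog '0.01 -0.01 0.2 0 0 0.2 -1;0.017 -0.012 0.4 0 0 0.387 -1;0.017 -0.012 0.6 0 0 0.387 -1;0.017 -0.012 0.7 0 0 0.387 -1;0.017 -0.012 0.7 0 0 0.387 -1'
python3 - <<'E'
from h import *
np.set_printoptions(precision=1,suppress=True)
im,m,T=snap("wrist","w3.png")
for t in ("hinge_grip","hinge_screws"):
    print(t,[(round(x["confidence"],2),w(T,x["xyz"])) for x in pinpoint(t,"wrist")[:2]])
togo([432.6,-353.7,50],-.204)
E
```

```text
t: 3.75
ee_pos: [431.2, -352.1, 92.5]
orientation: [-3.122, 0.319, 0.008]
ft_force: [-0.2, -0.1, -0.2]
width: 87.5
grasp_force: 0.0
hinge_grip [(0.68, array([ 436.8, -354.9,   53.8]))]
hinge_screws [(0.8, array([ 439.6, -353.8,   16.2]))]
t 3.9 yaw -0.2032914486640092 pos [ 433.8 -353.8   96.5] shift [-0.   0.   0.2] turn [ 0. -0.  0.]
```

View pics/w3.png

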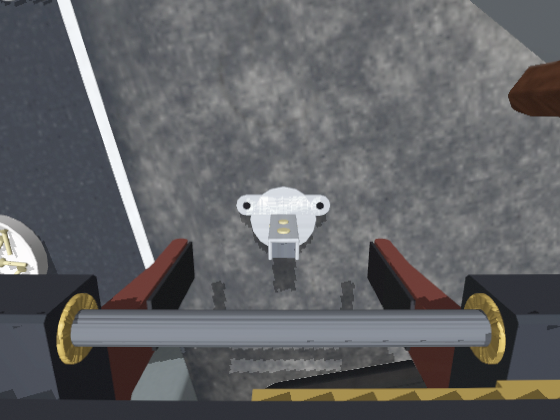

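The wings now lie level in the image at (246,205) and (320,205), centred between the fingers. Going down to grip.

```bash
python3 -m jog '-0.005 0 0.1 0 0 0 -1;-0.005 0 0.2 0 0 0 -1;-0.005 0 0.228 0 0 0 -1;-0.005 0 0.228 0 0 0 -1;-0.005 0 0.228 0 0 0 -1;-0.005 0 0.228 0 0 0 1;-0.005 0 0.228 0 0 0 1;-0.005 0 0.228 0 0 0 1'; python3 -m jog '0 0 0 0 0 0 1;0 0 0 0 0 0 1;0 0 0 0 0 0 1;0 0 0 0 0 0 1;0 0 0 0 0 0 1'
```

```text
t: 4.7
ee_pos: [432.6, -352.9, 50.3]
orientation: [3.125, -0.318, 0.001]
ft_force: [0.4, -0.0, -0.7]
width: 67.6
grasp_force: 0.0
t: 5.2
ee_pos: [432.3, -352.7, 49.7]
orientation: [-3.125, 0.318, 0.0]
ft_force: [0.7, -0.0, -0.1]
width: 27.2
grasp_force: 0.0
```

```bash
python3 -m jog '0 0 0 0 0 0 1;0 0 0 0 0 0 1;0 0 0 0 0 0 1;0 0 0 0 0 0 1;0 0 0 0 0 0 1'; python3 -m jog '0 0 -0.15 0 0 0 1;0 0 -0.3 0 0 0 1;0 0 -0.5 0 0 0 1;0 0 -0.65 0 0 0 1;0 0 -0.65 0 0 0 1;0 0 -0.65 0 0 0 1;0 0 -0.65 0 0 0 1'
python3 - <<'E'
from h import *
togo([300,-354,180],0)
togo([437,209,180],0)
E
```

```text
t: 5.7
ee_pos: [432.3, -352.7, 49.7]
orientation: [-3.125, 0.318, 0.0]
ft_force: [0.4, -0.3, -1.6]
width: 15.7
grasp_force: 30.0
t: 6.4
ee_pos: [431.5, -352.0, 178.4]
orientation: [-3.124, 0.318, 0.003]
ft_force: [-0.5, -0.7, -1.6]
width: 15.8
grasp_force: 30.0
t 6.4 yaw -0.20271359621996238 pos [ 431.5273233  -352.01847675  178.38799214] shift [-0.6422  0.1421 -0.0068] turn [-0.0026  0.0039 -0.3872]
t 6.4 yaw -0.20271359621996238 pos [ 431.5273233  -352.01847675  178.38799214] shift [-0.538  -2.7532 -0.0037] turn [-0.0026  0.0039 -0.3872]
```

```bash
python3 -m jog '-0.08 -0.2 0 0 0 -0.1 1;-0.17 -0.45 0 0 0 -0.2 1;-0.26 -0.7 0 0 0 -0.3 1;-0.34 -0.9 0 0 0 -0.387 1;-0.34 -0.9 0 0 0 -0.387 1'; python3 -m jog '0 -0.25 0 0 0 0 1;0 -0.5 0 0 0 0 1;0 -0.75 0 0 0 0 1;0 -0.95 0 0 0 0 1;0 -0.95 0 0 0 0 1'
python3 - <<'E'
from h import *
togo([437,209,180],0)
E
```

```text
t: 6.9
ee_pos: [398.4, -157.6, 177.8]
orientation: [-3.138, -0.008, 0.01]
ft_force: [0.4, -0.0, -0.7]
width: 16.2
grasp_force: 30.0
t: 7.4
ee_pos: [401.5, 30.5, 178.8]
orientation: [-3.141, -0.007, 0.003]
ft_force: [-0.5, -1.6, -0.7]
width: 15.8
grasp_force: 30.0
t 7.4 yaw 0.004694886718969627 pos [401.46672234  30.50944652 178.79805607] shift [ 0.1818 -0.8916 -0.0059] turn [-0.0009  0.0037  0.009 ]
```

```bash
python3 -m jog '0.03 -0.25 0 0 0 0 1;0.07 -0.5 0 0 0 0 1;0.12 -0.75 0 0 0 0 1;0.14 -0.89 0 0 0 0 1;0.14 -0.89 0 0 0 0 1;0.14 -0.89 0 0 0 0 1;0.14 -0.89 0 0 0 0 1;0.14 -0.89 0 0 0 0 1'
python3 - <<'E'
from h import *
np.set_printoptions(precision=1,suppress=True)
im,m,T=snap("wrist","w4.png"); np.save("T4.npy",T)
for t in ("bore","hinge_grip","hinge_screws","hinge_seat"):
    print(t,[(round(x["confidence"],2),w(T,x["xyz"])) for x in pinpoint(t,"wrist")[:2]])
togo([437,209,180],0)
E
```

```text
t: 8.2
ee_pos: [429.8, 203.8, 179.4]
orientation: [3.141, -0.003, -0.002]
ft_force: [-0.0, -0.3, -0.6]
width: 15.5
grasp_force: 30.0
bore [(0.79, array([431.1, 213.2,  34. ]))]
hinge_grip [(0.9, array([433. , 204.2, 185.4]))]
hinge_screws [(0.7, array([437.6, 204.5, 145.1]))]
hinge_seat [(0.95, array([427.4, 205.4, 138.3]))]
t 8.45 yaw -0.0009559890965455897 pos [430.1 204.8 179.9] shift [ 0. -0. -0.] turn [-0. -0. -0.]
```

View pics/w4.png

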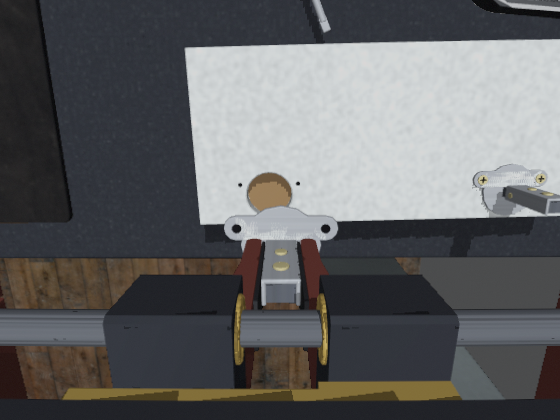

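The held hinge is square, with its holes at (235.5,228) and (326,228). The bore is at (270,195), its pilot holes at (240,184.5) and (298,183.5), and the fitted hinge's screws at (484,179) and (541,178). I'll refine these below pixel level.

```bash
cat >> h.py <<'E'
def dark(g,u,v,r=6):
    p=g[v-r:v+r+1,u-r:u+r+1].astype(float); wt=np.clip(np.median(p)-40-p,0,None); y,x=np.mgrid[v-r:v+r+1,u-r:u+r+1]
    return [(wt*x).sum()/wt.sum(),(wt*y).sum()/wt.sum()]
E
python3 - <<'E'
from h import *
np.set_printoptions(precision=3,suppress=True)
m,T=campose("wrist"); im=cv2.imread("pics/w4.png"); g=cv2.cvtColor(im,cv2.COLOR_BGR2GRAY)
T0=np.load("T4.npy")
o=get_obs(); print("cam drift",T[:3,3]-T0[:3,3])
T=T0
def axis(h):
    d=h[0]-h[1]; yaw=np.arctan2(-d[0],d[1]); x=np.array([np.cos(yaw),np.sin(yaw)]); return yaw,h.mean(0)[:2]-9.5*x,np.linalg.norm(d)
uv=[dark(g,240,184,4),dark(g,298,183,4)]; print(uv,"bore",axis(onz(m,T,uv,38)))
uv=[dark(g,236,228,6),dark(g,326,228,6)]; z=o["ee_pos"][2]-50+14.5; print(uv,"hinge",axis(onz(m,T,uv,z)))
# bore from circle of brown
hsv=cv2.cvtColor(im,cv2.COLOR_BGR2HSV); mk=((hsv[...,1]>80)&(g>40)).astype(np.uint8); mk[:165]=0;mk[225:]=0;mk[:,:240]=0;mk[:,300:]=0
ys,xs=np.nonzero(mk); print("brown",xs.min(),xs.max(),ys.min(),ys.max(), onz(m,T,[[xs.min()-.5,192],[xs.max()+.5,192],[270,ys.min()-.5]],38)[:,:2])
e=onz(m,T,[[190,48],[559,40.5],[204,224],[559,217]],38); print(e[:,:2],[np.arctan2(-(a-b)[0],(a-b)[1]) for a,b in ((e[0],e[1]),(e[2],e[3]))])
# fitted hinge screws at z 38+3
print("fitted",axis(onz(m,T,[[484,179.5],[541,178.5]],41)))
mm,TT=campose("top"); t=cv2.imread("pics/top0.png")
E
```

```text
cam drift [0.146 0.917 0.613]
[[np.float64(239.7334410339257), np.float64(184.47092084006462)], [np.float64(297.61964549483014), np.float64(183.1122599704579)]] bore (np.float64(0.021122335121051453), array([434.013, 213.944]), np.float64(48.15979458424701))
[[np.float64(236.15064794816413), np.float64(228.27573794096472)], [np.float64(325.189053836523), np.float64(228.28062958325881)]] hinge (np.float64(-0.002863849144375339), array([430.756, 204.318]), np.float64(48.0207147214966))
brown 249 290 173 210 [[436.569 231.092]
 [436.472 195.951]
 [452.978 212.933]]
[[548.267 272.506]
 [554.026  -7.743]
 [408.57  270.039]
 [413.903 -36.009]] [np.float64(0.02054630344478455), np.float64(0.017422637719711788)]
fitted (np.float64(0.016774140937076944), array([438.249,  12.349]), np.float64(47.714812530570605))
```

Hole spacing comes out at 48 mm for both pairs, so the heights are consistent. The door yaw is 0.020 and the correction is (+3.3, +9.6) mm. Next I'll align, drop close to the door and look again.

```bash
python3 -m jog '0.016 -0.048 0.1 0 0 -0.044 1;0.016 -0.048 0.25 0 0 -0.044 1;0.016 -0.048 0.35 0 0 -0.044 1;0.016 -0.048 0.39 0 0 -0.044 1;0.016 -0.048 0.39 0 0 -0.044 1;0.016 -0.048 0.39 0 0 -0.044 1;0.016 -0.048 0.39 0 0 -0.044 1;0.016 -0.048 0.39 0 0 -0.044 1'
python3 - <<'E'
from h import *
im,m,T=snap("wrist","w5.png"); np.save("T5.npy",T)
togo([437,214,88],0.02)
cv2.imwrite("pics/c5.png",cv2.resize(im[150:300,180:380,::-1],None,fx=4,fy=4,interpolation=cv2.INTER_CUBIC))
E
```

```text
t: 9.25
ee_pos: [433.9, 215.1, 102.7]
orientation: [-3.141, -0.036, -0.003]
ft_force: [-0.2, 0.1, -1.3]
width: 15.4
grasp_force: 30.0
t 9.3 yaw 0.022880261866272095 pos [433.73085633 215.10318952 102.59716665] shift [0.0161 0.0059 0.073 ] turn [-0.0013 -0.0028  0.0055]
```

View pics/c5.png

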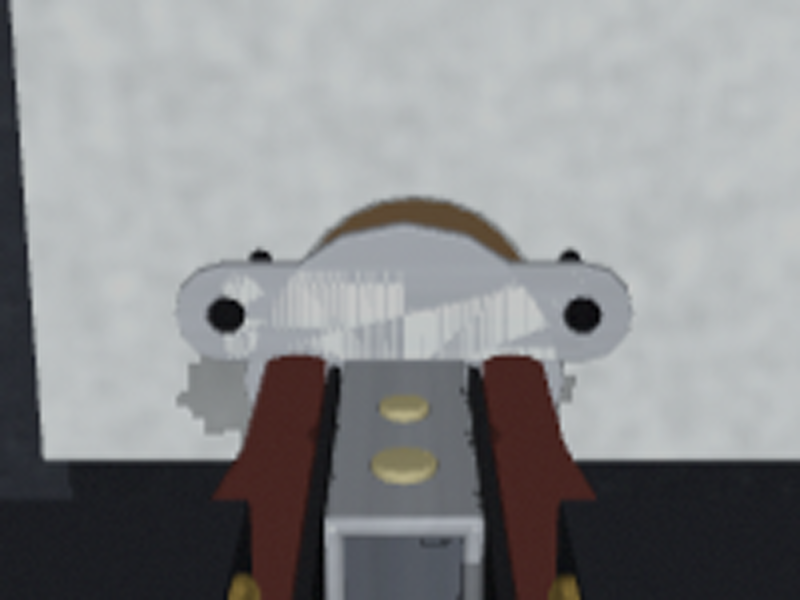

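Close up, the pilots peek out above the wing at crop (260,259) and (570,259), and the wing holes are at (226,314) and (583,314).

```bash
python3 - <<'E'
from h import *
np.set_printoptions(precision=2,suppress=True)
m=camera_model("wrist"); T=np.load("T5.npy"); zt=get_obs()["ee_pos"][2]
c=lambda a:np.array(a,float)/4+[180-.375,150-.375]
p=onz(m,T,c([[260,259],[570,259]]),38); h=onz(m,T,c([[226,314],[583,314]]),zt-35.5)
for q in (p,h): print(q.mean(0),np.linalg.norm(q[0]-q[1]),np.arctan2(-(q[0]-q[1])[0],(q[0]-q[1])[1]))
d=p.mean(0)-h.mean(0); print(d)
ps=onz(m,T,c([[260,250]]),38)[0]; print("pilot top edge",ps, T[:3,3])
E
```

```text
[443.65 214.21  38.  ] 48.2339572393396 0.022420261543714865
[444.28 215.86  67.1 ] 48.31098545824384 0.022441875921676412
[ -0.63  -1.65 -29.1 ]
pilot top edge [444.57 238.31  38.  ] [503.86 217.2  246.46]
```

```bash
python3 -m jog '-0.004 0.009 0 0 0 0 1;-0.004 0.009 0.03 0 0 0 1;-0.004 0.009 0.06 0 0 0 1;-0.004 0.009 0.09 0 0 0 1;-0.004 0.009 0.1 0 0 0 1;-0.004 0.009 0.108 0 0 0 1;-0.004 0.009 0.108 0 0 0 1;-0.004 0.009 0.108 0 0 0 1'
python3 - <<'E'
from h import *
o=get_obs(); print(o["ft_force"],o["moment"])
im,m,T=snap("wrist","w6.png"); np.save("T6.npy",T)
togo([437,214,76.2],0.02); print(get_obs()["ft_force"])
cv2.imwrite("pics/c6.png",cv2.resize(im[150:300,180:380,::-1],None,fx=4,fy=4,interpolation=cv2.INTER_CUBIC))
E
```

```text
t: 10.1
ee_pos: [432.5, 213.1, 80.2]
orientation: [-3.141, -0.036, -0.0]
ft_force: [0.5, -0.3, -1.2]
width: 16.1
grasp_force: 30.0
[ 0.50316541 -0.3452678  -1.22783303] [ 0.01526654  0.06310864 -0.03268451]
t 10.15 yaw 0.022960413066179058 pos [432.56381037 213.12333284  80.26867613] shift [ 0.0223 -0.0039  0.0203] turn [-0.0002 -0.0004  0.0057]
[ 0.55728928  0.17365401 -1.28717353]
```

View pics/c6.png

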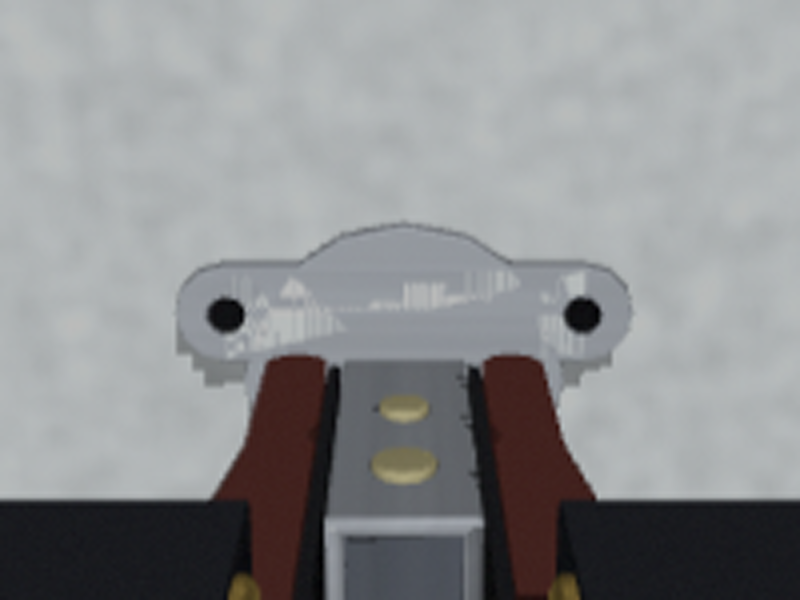

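The cup is about 8 mm into the bore with no force reading. Lowering onto the foam, watching the force.

```bash
python3 -m jog '0 0 0.01 0 0 0 1;0 0 0.015 0 0 0 1;0 0 0.02 0 0 0 1;0 0 0.025 0 0 0 1;0 0 0.03 0 0 0 1;0 0 0.03 0 0 0 1;0 0 0.03 0 0 0 1'
```

```text
t: 10.85
ee_pos: [432.5, 213.1, 74.3]
orientation: [-3.141, -0.036, -0.0]
ft_force: [-0.8, -0.6, 3.2]
width: 16.0
grasp_force: 30.0
```

```bash
python3 -m jog '0 0 0.005 0 0 0 1;0 0 0.01 0 0 0 1;0 0 0.015 0 0 0 1;0 0 0.015 0 0 0 1;0 0 0.015 0 0 0 1;0 0 0.015 0 0 0 1'; python3 -c "
from h import *
f=[]
for i in range(6): get_image('top'); f.append(get_obs()['ft_force'])
print(np.mean(f,0),get_obs()['ee_pos'])"
```

```text
t: 11.45
ee_pos: [432.5, 213.1, 71.6]
orientation: [-3.141, -0.036, -0.0]
ft_force: [-3.2, -1.3, 10.3]
width: 15.7
grasp_force: 30.0
[-2.92646793 -1.07596798 10.07083516] [432.45163873 213.08054571  71.64004308]
```

```bash
python3 -m jog '-0.003 0 0.001 0 0 0 1;-0.003 0 0.001 0 0 0 1;-0.003 0 0.001 0 0 0 1;-0.003 0 0.001 0 0 0 1'; python3 -c "
from h import *
im,m,T=snap('wrist','w7.png')
f=[]
for i in range(6): get_image('top'); f.append(get_obs()['ft_force'])
o=get_obs();print(np.mean(f,0),o['ee_pos'],o['moment'])
g=cv2.cvtColor(im,cv2.COLOR_RGB2GRAY)
uv=[dark(g,236,228,6),dark(g,325,228,6)];print(uv,onz(m,T,uv,o['ee_pos'][2]-35.2))
print([(x['confidence'],w(T,x['xyz'])) for x in pinpoint('hinge_seat','wrist')])"
```

```text
t: 12.15
ee_pos: [432.4, 213.1, 71.6]
orientation: [-3.141, -0.036, -0.002]
ft_force: [-1.2, -2.2, 10.2]
width: 15.7
grasp_force: 30.0
[-1.39712355 -2.61814861 10.15524483] [432.44918326 213.10355253  71.58579352] [-0.41676569  0.17904803 -0.01435882]
[[np.float64(236.16121707538602), np.float64(228.28610354223434)], [np.float64(325.2603781786568), np.float64(228.3194957617909)]] [[442.32105566 237.876179    36.38579352]
 [443.38229981 189.76369873  36.38579352]]
[(0.92, array([426.04007508, 214.40656859,  27.7868756 ]))]
```

Flush with about 11.4 N on the door, and the hinge hasn't slipped in the fingers. Its offset from the pilot holes is under 1 mm. Now I'll hold.

```bash
H='0 0 0 0 0 0 1'; python3 -m jog '0 0 0.001 0 0 0 1;0 0 0.001 0 0 0 1;0 0 0.001 0 0 0 1;0 0 0.001 0 0 0 1;0 0 0.001 0 0 0 1;0 0 0.001 0 0 0 1;0 0 0.001 0 0 0 1;0 0 0.001 0 0 0 1'
python3 -m jog '0 0 0 0 0 0 1;0 0 0 0 0 0 1;0 0 0 0 0 0 1;0 0 0 0 0 0 1;0 0 0 0 0 0 1;0 0 0 0 0 0 1;0 0 0 0 0 0 1;0 0 0 0 0 0 1'
python3 -m jog '0 0 0 0 0 0 1;0 0 0 0 0 0 1;0 0 0 0 0 0 1;0 0 0 0 0 0 1;0 0 0 0 0 0 1;0 0 0 0 0 0 1;0 0 0 0 0 0 1;0 0 0 0 0 0 1'
python3 -m jog '0 0 0 0 0 0 1;0 0 0 0 0 0 1;0 0 0 0 0 0 1;0 0 0 0 0 0 1;0 0 0 0 0 0 1;0 0 0 0 0 0 1;0 0 0 0 0 0 1;0 0 0 0 0 0 1'
python3 -m jog '0 0 0 0 0 0 1;0 0 0 0 0 0 1;0 0 0 0 0 0 1;0 0 0 0 0 0 1;0 0 0 0 0 0 1;0 0 0 0 0 0 1;0 0 0 0 0 0 1;0 0 0 0 0 0 1'
python3 -m jog '0 0 0 0 0 0 1;0 0 0 0 0 0 1;0 0 0 0 0 0 1;0 0 0 0 0 0 1;0 0 0 0 0 0 1;0 0 0 0 0 0 1;0 0 0 0 0 0 1;0 0 0 0 0 0 1'
```

```text
t: 13.35
ee_pos: [432.4, 213.1, 71.4]
orientation: [-3.141, -0.036, -0.002]
ft_force: [0.0, -2.7, 10.2]
width: 16.1
grasp_force: 30.0
t: 14.15
ee_pos: [432.4, 213.1, 71.4]
orientation: [-3.141, -0.036, -0.002]
ft_force: [-1.8, -3.0, 11.0]
width: 16.1
grasp_force: 30.0
t: 14.95
ee_pos: [432.4, 213.1, 71.4]
orientation: [-3.141, -0.036, -0.002]
ft_force: [-1.3, -2.9, 10.5]
width: 15.9
grasp_force: 30.0
t: 15.75
ee_pos: [432.4, 213.1, 71.4]
orientation: [-3.141, -0.036, -0.002]
ft_force: [-1.8, -2.1, 10.3]
width: 16.1
grasp_force: 30.0
t: 16.55
ee_pos: [432.4, 213.1, 71.4]
orientation: [-3.141, -0.036, -0.002]
ft_force: [-0.9, -1.8, 10.7]
width: 15.5
grasp_force: 30.0
t: 17.35
ee_pos: [432.4, 213.1, 71.4]
orientation: [-3.141, -0.036, -0.002]
ft_force: [-1.3, -1.6, 10.3]
width: 15.3
grasp_force: 30.0
```

```bash
python3 -c "
from h import *
im,m,T=snap('scene','s8.png')
o=get_obs();print(o['t'],o['ft_force'],o['ee_pos'],o['qvel'].round(4) if hasattr(o['qvel'],'round') else o['qvel'])
cv2.imwrite('pics/c8.png',cv2.resize(im[120:340,120:400,::-1],None,fx=2.5,fy=2.5))"
```

```text
17.4 [-1.07053749 -2.11915676 10.00076782] [432.43603869 213.09964103  71.40806922] [ 0.0002 -0.0002  0.0008 -0.0029  0.0003 -0.0006]
```

View pics/c8.png

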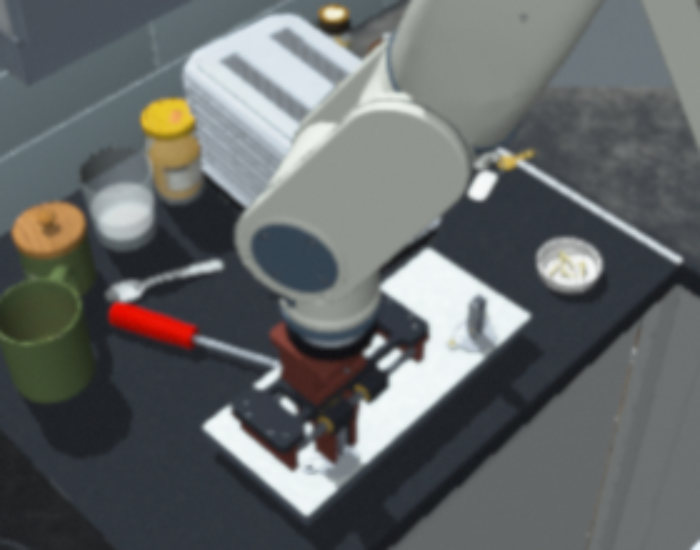

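The scene view shows the hinge held in the bore at crop (330,465). The mug, screwdriver, keys and dish are where they were.

```bash
python3 -c "
from workcell import close_job
print(close_job())"
```

```text
the job is handed in; nothing more can be done
None
```

The hinge is in the empty bore, flush and the same way round as the fitted one, and I handed the job in with the gripper still pressing it down at about 11–12 N (net of the hinge's weight) after more than 5 s of steady holding; the other items in view (mug, screwdriver, keys, dish) look unmoved, and the job's verdict was not shown to me.

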